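# Slide an embroidery frame through the guides of a hooping station

### The arm

A 6-joint arm with a two-finger parallel gripper is mounted at the origin on the work surface. World frame = base frame: x ahead of the robot, y to its left, z up, the work surface at z = 0. Lengths are in m, angles in rad, forces in N, time in s.
With the tool pointing down it reaches from about 0.325 to 0.775 m from the base axis. Payload 5.5 kg.
Tool frame: the origin (TCP) lies between the finger pads; the fingertips stand 8 mm ahead of it and the grasp point (between the pads) lies 11 mm behind it (tcp_to_tips is the distance from the TCP to the fingertips, in m); z points along the fingers, y is the direction in which the jaws open and shut (so a half turn about z gives the same grasp; the last joint's range is limited). The gripper opens to 88 mm and grips with 3 to 60 N. Pads are 20 mm wide; open, the fingers measure 115 mm over their backs; the gripper's body (75 mm by 178 mm) begins 61 mm behind the grasp point.
Start: joints at [-1.391, 0.091, 1.231, -0, 1.82, -0.057], TCP at [0.141, -0.583, 0.231] pointing down, gripper open.
Joint ranges: [-2.87, 2.87], [-0.86, 2.18], [0.17, 2.46], [-1.51, 4.65], [0.06, 2.69], [-2.65, 2.65]. Speed limits (rad/s): [2.57, 2.57, 3.01, 3.14, 3.14, 3.14].

### API

Orientations are given as a unit quaternion [w, x, y, z].
In Python, from bench import * gives the robot as it stands. Calls block until the motion is done:
- move_to(position, orientation): joint-space move of the TCP to a pose.
- move_l(position, speed=0.15, orientation=None): straight line of the TCP; orientation=None keeps the orientation; speed is the mean speed in m/s.
- movej(angles): joint-space move.
- gripper_open() and close(): open the fingers fully, or close them until they stop; the grip force is fixed at half the most.
- hold(seconds).
- inverse_kinematics(position, orientation): joint angles nearest the present ones, or None.
- state(): the state.
- get_image(name): name is "side" or "top" or "wrist"; returns a dict with "frame" (384x512x3 uint8, blue, green, red), "depth" (384x512 float32, m along the optical axis (not along the pixel's ray), 0 where there is no reading), "camera_matrix" (3x3 intrinsics, pixels), "view" (4x4, takes a point from world to camera coordinates). Camera axes: x right, y up, looking along -z (the intrinsics and any distortion apply to the point x, -y, -z); pixel columns grow to the right and rows downward; lengths in m; the calibration is good to about 2 mm. A picture is of the moment at which its call begins.
A pose or a line that the arm cannot do raises IKError and nothing moves.
- job_done(): hands the job in, once; it reports no verdict.
The state is a dict: "time": time; "joint_pos": joint angles; "dq": joint speeds; "joint_torque": joint torques, N m; "ee_pos": TCP position; "ee_rot": TCP orientation; "ft_force": force on the tool from outside, world axes, zero at the start; "moment": the same for the moment, N m; "finger_gap": finger opening in m.
Only numpy, scipy, OpenCV 4.12 (cv2) and the standard library are available. Lean on these libraries where they do the work, as an engineer would, in place of code of your own. Each camera call takes 0.05 s, during which the arm holds its last target.

### The job

Load the hooping station: with your fingertips push the yellow embroidery frame flat along the grey board, through the narrow gap between the two guide blocks and under their lips, until its front edge sits fully home, flush against the back stop. Keep it flat on the board all the way, never lifting or carrying it, and leave the other things on the board and table where they are.

Things in the scene. Friction and masses are not known exactly. Their poses are not given: they have to be found in the camera images.
- station: Hooping station, fixed to the table: grey board 460 x 300 mm, 12 mm thick, with two aluminium guide blocks and a back stop. Origin at table height under the mouth of the gap; +x is the push direction (open end, gap, stop), z up. The board spans x -260 to +200, y -150 to +150 mm. All x and y of gap, lips, stop and home below are in this frame.
- gap (a point): Middle of the gap's mouth, on top of the board (12 mm above the table), at station x 0, y 0. The guide blocks stand at x 0 to +40 mm, y 52 to 76 mm either side, leaving a gap 104 mm wide; each has a half-round nose (radius 12 mm) reaching to x = -12 mm. Axes as the station.
- lips (a point): Middle of the gap at the height of the blue keeper lips' undersides, 19 mm above the board, at station x +21 mm. The lips lie on the guide blocks (x +2 to +40 mm), overhang the gap by 6 mm on each side, and are 4 mm thick. Axes as the station.
- stop (a point): Middle of the rubber front face of the back stop, at station x +125 mm, y 0, 10 mm above the board. The stop is a bar 120 mm wide (y) and 20 mm high. Axes as the station.
- home (a point): Where frame_mid lies when the frame is fully home: station x +70 mm, y 0, 8 mm above the board. Axes as the station.
- frame_mid (a point): Centre of the ring of the loose yellow embroidery frame, half-way up. Ring 110 mm (x) by 100 mm (y), 16 mm high, bars 14 mm wide, outer corners radius 7 mm, open window 82 (x) by 72 mm (y). The +x side goes first; a black connector, 56 mm wide, 16 mm high, sticks out 18 mm at the -x side (to x -73 mm). About 0.25 kg, its mass centre 10 mm to -x; 1 to 3 N to push. Starts before the gap, turned and off-line.
- bobbin_white: Bystander: steel bobbin with white thread, 25 mm across, 13 mm high, standing on the board near its +y edge. Origin at the centre of its underside.
- bobbin_red: Bystander: steel bobbin with red thread, 25 mm across, 13 mm high, standing on the board near its +y edge. Origin at the centre of its underside.
- marker: Bystander: blue marking pen with white cap, 125 mm long (its x), 13 mm thick, lying on the board near its -y edge. Origin on its underside near the middle.
- cone_green: Bystander: cone of green thread on the table, 62 mm across at the foot, 130 mm high. Origin at the centre of its underside.
- cone_red: Bystander: cone of red thread on the table, 62 mm across at the foot, 130 mm high. Origin at the centre of its underside.
- wood_hoop: Bystander: round wooden embroidery hoop lying on the table, 150 mm across, 12 mm high. Origin at its centre, underside.
- screwdriver: Bystander: screwdriver lying on the table along its x. Origin at its underside.
- snips: Bystander: small thread snips lying on the table, about 110 mm long (its x), 7 mm thick. Origin on the underside near the middle.

How it is judged:
By the outcome, as a careful person would: the job done as asked, in the order asked, and still so for the second after the job is handed in, with the robot touching nothing.
It also fails if it takes over 54 s, if anything falls off the work surface, if the arm or the gripper's body presses on something with over 40 N, if the wrist force passes 120 N, or if a joint passes its speed limit or range.

## Working session

There is one attempt and no reset: what is moved stays moved. The work goes in short steps, each a Python script; the robot and the scene stay as the last script left them, time stands still between calls to the robot, and variables do not carry over. Pictures are saved under pics/ and viewed, and the job is handed in when it is done.

```bash
mkdir -p pics; ls
python3 - <<'E'
from bench import *
import cv2,numpy as np
s=state();print(s)
for n in("top","side","wrist"):
    d=get_image(n);cv2.imwrite(f"pics/{n}0.png",d["frame"]);np.savez(f"{n}0.npz",**d);print(n,d["camera_matrix"],d["view"])
E
```

```text
pics
{'time': 0.0, 'joint_pos': array([-1.39073130e+00,  9.18111986e-02,  1.23185859e+00,  1.94676519e-05,
        1.81979040e+00, -5.67091698e-02]), 'dq': array([-0.00041314, -0.00079258,  0.00061541,  0.00073054, -0.00048158,
       -0.00067851]), 'joint_torque': array([-3.11223186e-03, -4.46462703e+01, -4.06444645e+01,  6.93180319e-02,
        2.92729377e-02, -1.13847466e-04]), 'ee_pos': array([ 0.14069055, -0.58298825,  0.22955081]), 'ee_rot': array([-9.32573839e-04,  9.92999713e-01,  1.18113072e-01, -4.81384172e-05]), 'ft_force': array([-0.32402268,  0.60624161,  0.40919242]), 'moment': array([-0.0264587 ,  0.01502194,  0.03318228]), 'finger_gap': 0.08800370611954095}
top [[392.20940937   0.         254.64191547]
 [  0.         392.20940937 191.93992552]
 [  0.           0.           1.        ]] [[-0.01087093 -0.99977487 -0.0182219   0.02033222]
 [ 0.99702481 -0.01222812  0.07610521 -0.54277134]
 [-0.07631089 -0.01734035  0.99693328 -1.15295825]
 [ 0.          0.          0.          1.        ]]
side [[396.14276007   0.         253.94442225]
 [  0.         396.14276007 194.64917507]
 [  0.           0.           1.        ]] [[-0.8123464  -0.58275271 -0.02219453  0.44373617]
 [ 0.31281723 -0.46754934  0.82676659 -0.2177677 ]
 [-0.49217751  0.66467803  0.56210712 -1.28414113]
 [ 0.          0.          0.          1.        ]]
wrist [[346.30805348   0.         248.73425384]
 [  0.         346.30805348 188.97445221]
 [  0.           0.           1.        ]] [[ 2.34885840e-01 -9.72022958e-01  1.04408945e-04 -5.99640529e-01]
 [ 9.29295843e-01  2.24529487e-01 -2.93250312e-01  3.50144426e-02]
 [ 2.85022593e-01  6.89773725e-02  9.56035692e-01 -3.89513232e-01]
 [ 0.00000000e+00  0.00000000e+00  0.00000000e+00  1.00000000e+00]]
```

View pics/top0.png

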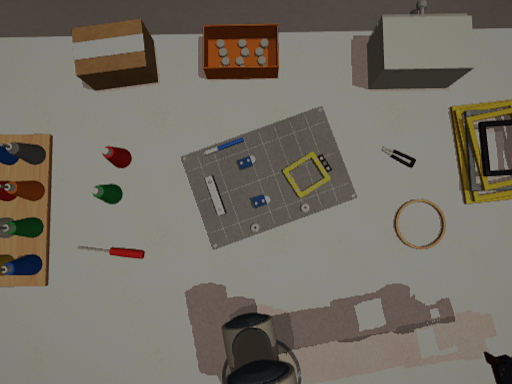

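View pics/side0.png

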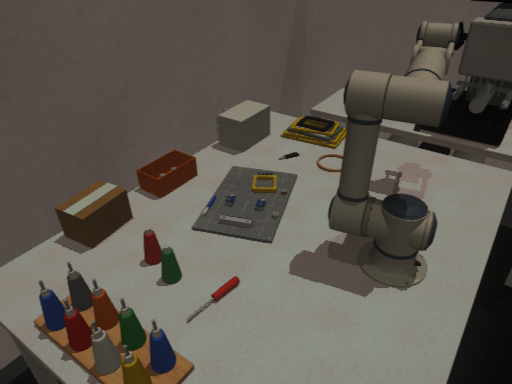

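The top view shows the board centred near (270,178). The frame is at about (306,174), the blue lips at (246,162) and (260,201), and the stop at (215,195). Next I'll enlarge it.

Run:
```python
import cv2
f=cv2.imread("pics/top0.png")
c=f[100:255,172:365]; cv2.imwrite("pics/top0c.png",cv2.resize(c,None,fx=4,fy=4,interpolation=cv2.INTER_CUBIC))
c=f[140:210,270:340]; cv2.imwrite("pics/top0d.png",cv2.resize(c,None,fx=8,fy=8,interpolation=cv2.INTER_CUBIC))
```

```text
(no output)
```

View pics/top0c.png

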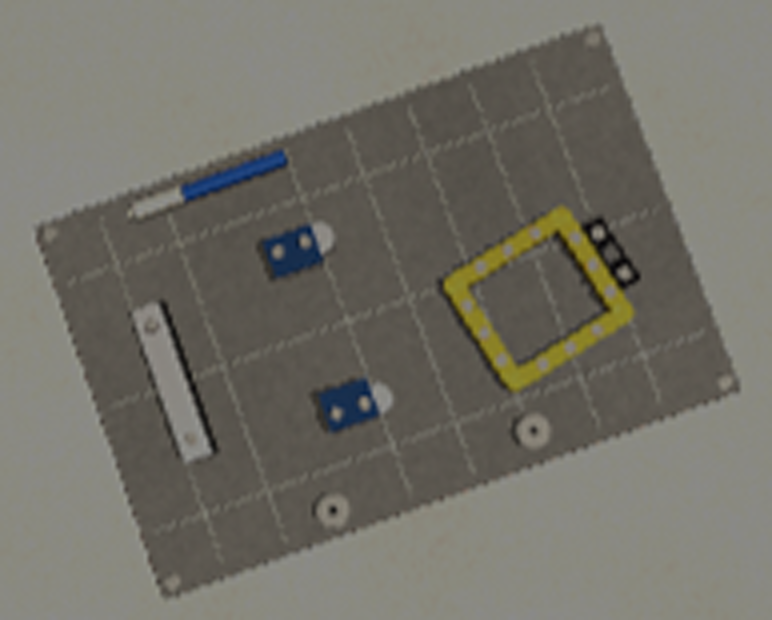

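View pics/top0d.png

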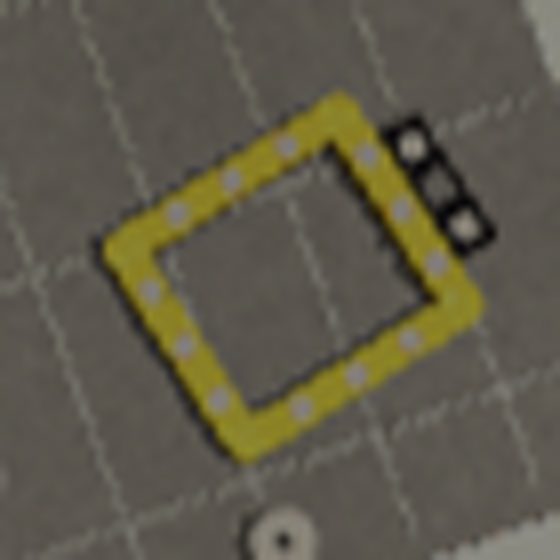

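```bash
cat > h.py <<'E'
import numpy as np, cv2, json, os
from scipy.optimize import least_squares
def ray(d,uv,z):
    K=d["camera_matrix"];V=d["view"];R=V[:3,:3];t=V[:3,3]
    uv=np.atleast_2d(np.asarray(uv,float));c=-R.T@t
    p=np.c_[(uv[:,0]-K[0,2])/K[0,0],-(uv[:,1]-K[1,2])/K[1,1],-np.ones(len(uv))]@R
    return c+p*((z-c[2])/p[:,2])[:,None]
def proj(d,P):
    K=d["camera_matrix"];V=d["view"];p=np.atleast_2d(P)@V[:3,:3].T+V[:3,3]
    return np.c_[K[0,0]*p[:,0]/-p[:,2]+K[0,2],K[1,1]*-p[:,1]/-p[:,2]+K[1,2]]
def tf(p,q): # pose (x,y,yaw) applied to Nx2
    c,s=np.cos(p[2]),np.sin(p[2]);q=np.atleast_2d(q);return np.c_[p[0]+c*q[:,0]-s*q[:,1],p[1]+s*q[:,0]+c*q[:,1]]
def inv(p,q):
    c,s=np.cos(p[2]),np.sin(p[2]);q=np.atleast_2d(q)-p[:2];return np.c_[c*q[:,0]+s*q[:,1],-s*q[:,0]+c*q[:,1]]
def fit(d,model,uv,p0,z):
    W=ray(d,uv,z)[:,:2] if np.isscalar(z) else np.array([ray(d,u,zz)[0,:2] for u,zz in zip(uv,z)])
    r=least_squares(lambda p:(tf(p,model)-W).ravel(),p0);return r.x,(tf(r.x,model)-W)
def rel(S,F): # frame in station
    x=inv(S,F[:2])[0];a=(F[2]-S[2]+np.pi)%(2*np.pi)-np.pi;return np.array([x[0],x[1],a])
E
python3 - <<'E'
from h import *
d=dict(np.load("top0.npz"))
u=lambda l:[((a+.5)/4-.5+172,(b+.5)/4-.5+100) for a,b in l]
# board corners
m=np.array([[200,-150],[-260,-150],[-260,150],[200,150],])/1e3
S,r=fit(d,m,u([(38,228),(600,25),(740,388),(168,600)]),[.5,0,1.8],.012)
print("S",S,np.rad2deg(S[2]));print(r*1e3)
# lips outer corners check (z .035): in station
L=inv(S,ray(d,u([(262,241),(318,268),(272,278),(372,378),(380,413),(328,430),(314,395)]),.035)[:,:2])*1e3;print(L.round(1))
print((inv(S,ray(d,u([(164,302),(216,452),(133,312),(192,462)]),.032)[:,:2])*1e3).round(1))
v=lambda l:[((a+.5)/8-.5+270,(b+.5)/8-.5+140) for a,b in l]
# rivets front/back centre, etc
# edges: frame dots corners; outer corners estimate from mask
f=d["frame"].astype(int);mask=((f[...,2]-f[...,0]>60)&(f[...,1]-f[...,0]>45)).astype(np.uint8)
mm=np.zeros_like(mask);mm[140:210,270:340]=mask[140:210,270:340]
c=max(cv2.findContours(mm,cv2.RETR_EXTERNAL,cv2.CHAIN_APPROX_NONE)[0],key=cv2.contourArea)[:,0]
P=(ray(d,c,.028)[:,:2]*1e3).astype(np.float32);R=cv2.minAreaRect(P);print(R)
dots=v([(150,291),(183,346),(219,401),(179,213),(232,181),(287,147),(366,154),(402,208),(436,264),(302,407),(357,376),(410,340)])
n=(ray(d,dots,.028)[:,:2]);n4=[n[i:i+3].mean(0) for i in (0,3,6,9)];print(np.round(n4,4))
fm=np.array([[48,0],[0,-43],[-48,0],[0,43]])/1e3
F=least_squares(lambda p:(tf(p,fm)-n4).ravel(),[.5,-.1,S[2]]).x
print("F",F,((tf(F,fm)-n4)*1e3).round(1));r=rel(S,F);print("rel",r,np.rad2deg(r[2]))
np.savez("S.npz",S=S,F=F)
E
```

```text
S [5.79387602e-01 9.85558455e-04 1.90963127e+00] 109.41381206788105
[[ 0.07552111  2.4171087 ]
 [ 2.27299816 -0.90992392]
 [-1.47258675 -2.61865975]
 [-0.87593253  1.11147498]]
[[ 40.7 -76.8]
 [  8.5 -43.4]
 [ 43.2 -48.1]
 [ -0.9  47.3]
 [  2.5  73.6]
 [ 42.8  72.3]
 [ 43.6  44.4]]
[[124.9 -59.4]
 [126.1  59. ]
 [149.1 -60.3]
 [145.3  59.8]]
((593.6309204101562, -139.6997833251953), (99.7804183959961, 110.02591705322266), 31.412227630615234)
[[ 0.5683 -0.0992]
 [ 0.6302 -0.1185]
 [ 0.6187 -0.1809]
 [ 0.5569 -0.1629]]
F [ 0.5935031  -0.14035478  2.11971872] [[ 0.2 -0.2]
 [ 0.   0.5]
 [-0.1 -0.4]
 [-0.1  0.1]]
rel [-0.13799592  0.03366698  0.21008745] 12.037124381124306
```

```bash
cat >> h.py <<'E'
def goS(S,xs,ys,z,yaw=0,quiet=True): # world pos and quat from station coords (mm)
    w=tf(S,[[xs/1e3,ys/1e3]])[0];a=(S[2]+yaw)/2
    return [w[0],w[1],z],[0,np.cos(a),np.sin(a),0]
E
python3 - <<'E'
from bench import *
from h import *
z=np.load("S.npz");S,F=z["S"],z["F"]
close()
c=inv(S,tf(F,[[.012,0]]))[0]*1e3;print(c)
p,q=goS(S,c[0],c[1],.14);print(p,q,inverse_kinematics(p,q))
move_to(p,q);s=state();print(s["time"],s["ee_pos"],s["finger_gap"],s["ft_force"])
d=get_image("wrist");cv2.imwrite("pics/w1.png",d["frame"]);np.savez("w1.npz",**d)
E
```

```text
[-126.25976297   36.1695228 ]
[np.float64(0.5872418792175624), np.float64(-0.13011773080794897), 0.14] [0, np.float64(0.5777592486490738), np.float64(0.8162072350821559), 0] [-2.74608419e-01  9.57182952e-02  1.38585649e+00 -4.44089210e-16
  1.66001787e+00 -6.13443360e-01]
3.7833 [ 0.58712774 -0.13110457  0.14023478] 0.0003956815568311558 [0.3033217  0.20153524 0.59702694]
```

View pics/w1.png

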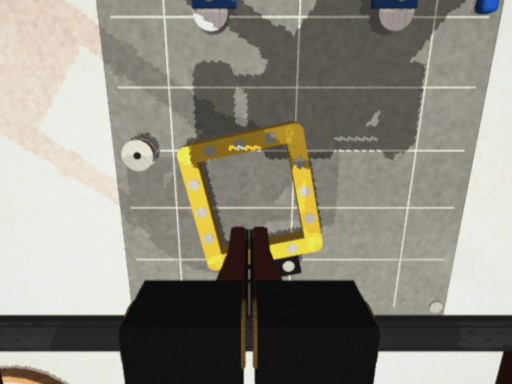

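Run:
```python
from h import *
d=dict(np.load("w1.npz"));z=np.load("S.npz");S=z["S"]
f=lambda uv,zz:print((inv(S,ray(d,uv,zz)[:,:2])*1e3).round(1).tolist())
f([(211,32),(397,31)],.012)   # nose tips base
f([(211,27),(397,27)],.031)   # 
f([(138,155)],.025)
dots=[(210,150),(244,0),(270,137),(299,162),(305,190),(310,218),(292,248),(0,0),(0,0),(194,184),(202,212),(210,238)]
P=lambda i:ray(d,dots[i],.028)[0,:2]
for i in (0,2,3,4,5,6,9,10,11): print(i,(inv(S,P(i))[0]*1e3).round(1))
fm={0:None}
# dots model: sides at y=+-43 : centre dots 4,10 x=0 ; spacing?
g=np.array([(43,'y')],dtype=object)
A=[P(3),P(4),P(5)];B=[P(9),P(10),P(11)]
n=[np.mean(A,0),np.mean(B,0),(P(0)+P(2))/2]
m=np.array([[0,-43],[0,43],[48,0]])/1e3
F=least_squares(lambda p:(tf(p,m)-n).ravel(),z["F"]).x
print((tf(F,m)-n)*1e3);print(rel(S,F),rel(S,z["F"]))
im=cv2.resize(d["frame"][0:60,180:430],None,fx=3,fy=3,interpolation=cv2.INTER_CUBIC);cv2.imwrite("pics/w1c.png",im)
```

```text
[[-10.3, 64.4], [-9.8, -74.1]]
[[-9.5, 62.4], [-9.7, -66.4]]
[[-100.7, 123.6]]
0 [-96.3  66.4]
2 [-86.3  20.1]
3 [-105.9   -2.9]
4 [-128.8   -8.7]
5 [-153.   -13.9]
6 [-1.802e+02 -1.000e-01]
9 [-123.7   80.1]
10 [-147.6   74.7]
11 [-170.9   69. ]
[[ 0.38549486  0.26984436]
 [-0.40472832 -0.17384124]
 [ 0.01923347 -0.09600314]]
[-0.13825374  0.03303981  0.21483763] [-0.13799592  0.03366698  0.21008745]
```

View pics/w1c.png

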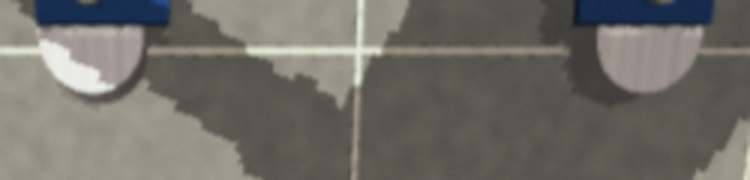

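Run:
```python
from h import *
d=dict(np.load("w1.npz"));z=np.load("S.npz");S=z["S"]
im=cv2.resize(d["frame"][0:300,90:490],None,fx=2,fy=2,interpolation=cv2.INTER_CUBIC);cv2.imwrite("pics/w1e.png",im)
t=dict(np.load("top0.npz"));im=cv2.resize(t["frame"][140:225,200:290],None,fx=7,fy=7,interpolation=cv2.INTER_CUBIC);cv2.imwrite("pics/t0e.png",im)
```

```text
(no output)
```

View pics/w1e.png

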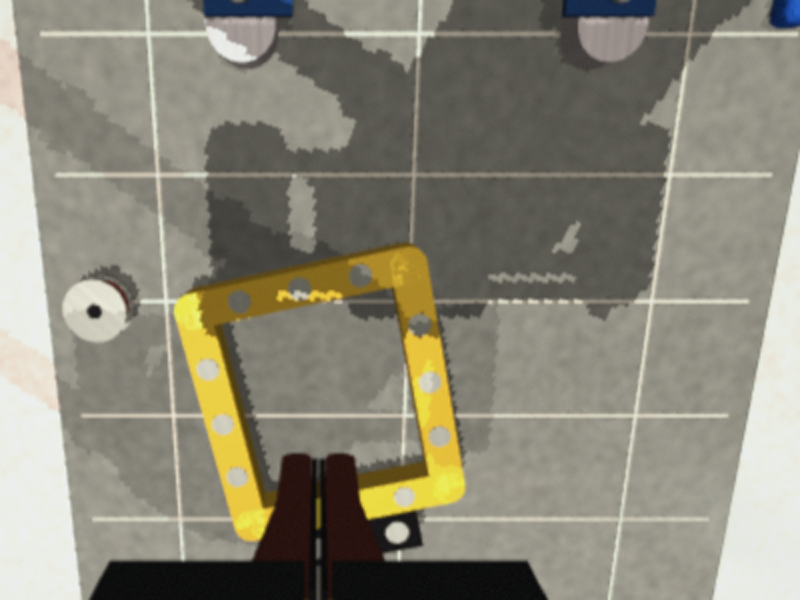

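View pics/t0e.png

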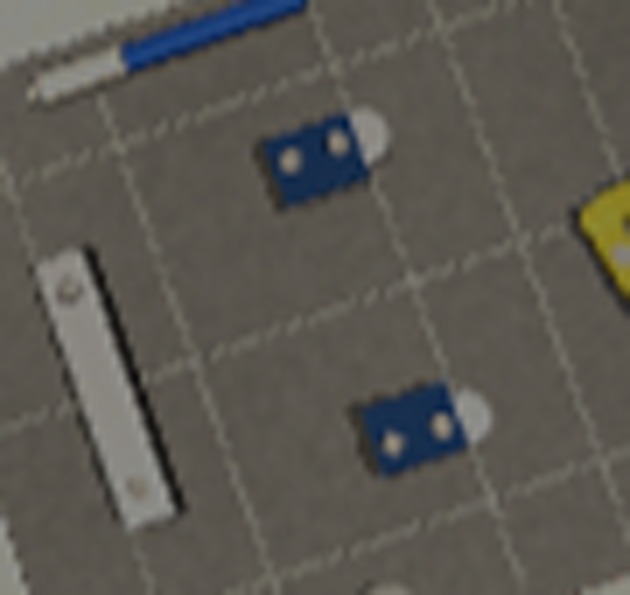

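Run:
```python
from h import *
d=dict(np.load("w1.npz"));t=dict(np.load("top0.npz"));z=np.load("S.npz");S=z["S"]
w=[(418,34),(414,174),(150,34),(157,174),(174,415),(181,520),(692,34),(671,174),(638,415),(622,518)]
w=[(a/2-.25+90,b/2-.25) for a,b in w]
print((inv(S,ray(d,w,.012)[:,:2])*1e3).round(1).tolist())
tt=[(122,146),(195,360),(272,580),(338,70),(413,275),(492,500),(436,30),(520,240),(602,458)]
tt=[((a+.5)/7-.5+200,(b+.5)/7-.5+140) for a,b in tt]
print((inv(S,ray(t,tt,.012)[:,:2])*1e3).round(1).tolist())
n=[(369,136),(472,415)];n=[((a+.5)/7-.5+200,(b+.5)/7-.5+140) for a,b in n]
print((inv(S,ray(t,n,.031)[:,:2])*1e3).round(1).tolist())
```

```text
[[-0.1, -0.6], [-49.6, -1.0], [0.1, 98.2], [-49.4, 99.1], [-149.3, 98.7], [-200.0, 98.7], [-0.2, -101.5], [-49.7, -101.1], [-149.5, -101.8], [-199.2, -101.2]]
[[98.9, -100.3], [100.6, -1.6], [101.5, 98.8], [-0.6, -99.2], [-0.4, -3.9], [1.1, 98.9], [-46.5, -101.0], [-49.0, -2.2], [-49.4, 98.2]]
[[-2.7, -64.3], [-2.8, 62.7]]
```

Run:
```python
from bench import *
from h import *
z=np.load("S.npz");S,F=z["S"].copy(),z["F"]
S[:2]=tf(S,[[0.0002,-.0013]])[0];np.savez("S2.npz",S=S)
r=rel(S,F);print(r*[1e3,1e3,57.3])
c=inv(S,tf(F,[[.012,0]]))[0]*1e3
p,q=goS(S,c[0],c[1],.06);move_l(p,.15,q)
p,q=goS(S,c[0],c[1],.024);move_l(p,.08,q);s=state();print(s["time"],s["ee_pos"],p,s["ft_force"])
for y in (c[1]-18,c[1]-30):
    p,q=goS(S,c[0],y,.024);move_l(p,.05,q);s=state();print(s["time"],(inv(S,s["ee_pos"][:2])*1e3).round(1),s["ft_force"].round(2))
d=get_image("wrist");cv2.imwrite("pics/w2.png",d["frame"]);np.savez("w2.npz",**d)
```

```text
[-138.19591513   34.96697764   12.03801105]
5.1167 [ 0.58699597 -0.1300513   0.02355374] [np.float64(0.5872418792175624), np.float64(-0.13011773080794894), 0.024] [ 0.63917094 -0.7384023  -0.8560217 ]
5.625 [[-126.4   19.2]] [-0.72  0.09 -0.09]
6.0167 [[-126.4    7.1]] [-0.08 -0.04 -1.43]
```

View pics/w2.png

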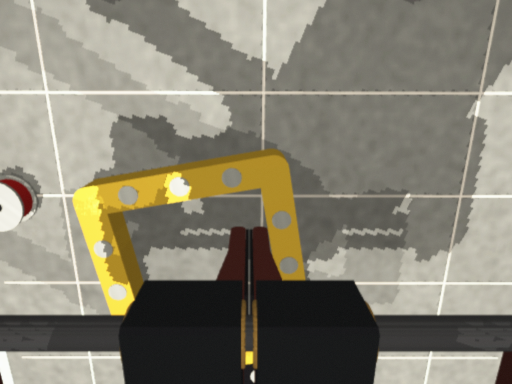

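```bash
cat >> h.py <<'E'
FM=np.array([[48,23.7],[48,0],[48,-23.7],[24,43],[0,43],[24,-43],[0,-43]])/1e3
def fframe(d,S,uv,idx,g):
    w=ray(d,uv,.028)[:,:2];p0=np.r_[tf(S,[np.array(g[:2])/1e3])[0],S[2]+g[2]]
    F=least_squares(lambda p:(tf(p,FM[idx])-w).ravel(),p0).x
    print("res",((tf(F,FM[idx])-w)*1e3).round(1).tolist());r=rel(S,F)
    print("frame in station mm,deg",(r*[1e3,1e3,57.296]).round(2));return r
E
python3 - <<'E'
from h import *
d=dict(np.load("w2.npz"));S=np.load("S2.npz")["S"]
fframe(d,S,[(129,195),(179,187),(232,177),(103,249),(118,293),(281,219),(289,265)],list(range(7)),(-138,30,.2))
E
```

```text
res [[-0.3, -0.2], [0.0, 0.3], [-0.4, -0.3], [0.1, -0.1], [-0.2, 0.3], [0.5, -0.1], [0.2, 0.1]]
frame in station mm,deg [-137.27   29.57   10.29]
```

Run:
```python
from bench import *
from h import *
S=np.load("S2.npz")["S"]
p,q=goS(S,-126.3,-14,.024);move_l(p,.05,q);s=state();print(s["time"],(inv(S,s["ee_pos"][:2])*1e3).round(1),s["ee_pos"][2],s["ft_force"].round(2))
d=get_image("wrist");cv2.imwrite("pics/w3.png",d["frame"]);np.savez("w3.npz",**d)
```

```text
6.65 [[-126.1  -14.6]] 0.023946421004226566 [-0.55  0.13  0.63]
```

View pics/w3.png

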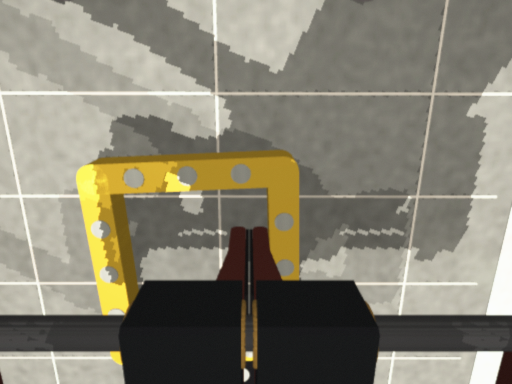

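Run:
```python
from h import *
d=dict(np.load("w3.npz"));S=np.load("S2.npz")["S"]
fframe(d,S,[(134,178),(188,176),(241,174),(101,229),(109,274),(284,222),(285,267)],list(range(7)),(-138,10,.1))
```

```text
res [[0.2, 0.2], [-0.3, 0.1], [-0.2, 0.2], [-0.2, -0.1], [-0.1, -0.2], [0.3, 0.2], [0.3, -0.3]]
frame in station mm,deg [-132.71   10.45    2.45]
```

Run:
```python
from bench import *
from h import *
S=np.load("S2.npz")["S"]
for x,y in ((-126,-6),(-141,-6),(-141,-22.5)):
    p,q=goS(S,x,y,.024);move_l(p,.06,q)
s=state();print(s["time"],(inv(S,s["ee_pos"][:2])*1e3).round(1),s["ee_pos"][2],s["ft_force"].round(2))
d=get_image("wrist");cv2.imwrite("pics/w4.png",d["frame"]);np.savez("w4.npz",**d)
```

```text
7.8083 [[-140.7  -23.1]] 0.023891588076757973 [-0.25 -0.07  0.29]
```

View pics/w4.png

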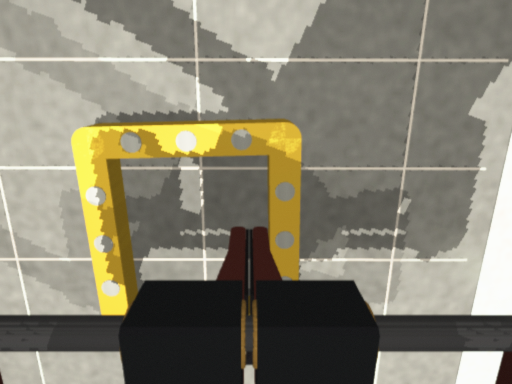

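Run:
```python
from h import *
d=dict(np.load("w4.npz"));S=np.load("S2.npz")["S"]
fframe(d,S,[(130,142),(186,141),(242,140),(95,196),(103,244),(285,191),(285,240)],list(range(7)),(-138,10,.1))
print((inv(S,ray(d,[(197,60),(418,60),(204,168),(402,168)],.012)[:,:2])*1e3).round(1).tolist())
```

```text
res [[0.5, 0.1], [-0.1, 0.1], [-0.6, 0.0], [0.1, 0.1], [0.0, -0.0], [0.2, -0.2], [-0.1, -0.0]]
frame in station mm,deg [-131.8     2.62    1.47]
[[-50.1, -0.1], [-50.0, -98.9], [-99.7, -1.4], [-99.6, -98.3]]
```

Run:
```python
from bench import *
from h import *
S=np.load("S2.npz")["S"]
for x,y in ((-141,-17),(-126,-17),(-126,-26.2)):
    p,q=goS(S,x,y,.024);move_l(p,.06,q)
s=state();print(s["time"],(inv(S,s["ee_pos"][:2])*1e3).round(1),s["ee_pos"][2],s["ft_force"].round(2))
p,q=goS(S,-126,-10,.024);move_l(p,.06,q)
p,q=goS(S,-126,-0.4,.024);move_l(p,.06,q)
d=get_image("wrist");cv2.imwrite("pics/w5.png",d["frame"]);np.savez("w5.npz",**d)
```

```text
8.8083 [[-126.1  -26.6]] 0.023885781381136603 [1.   0.27 0.92]
```

View pics/w5.png

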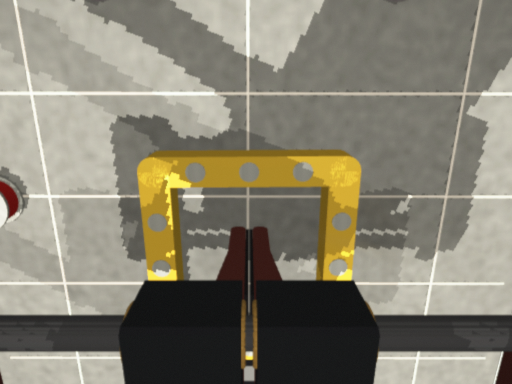

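Run:
```python
from bench import *
from h import *
d=dict(np.load("w5.npz"));S=np.load("S2.npz")["S"]
fframe(d,S,[(196,172),(249,172),(302,172),(158,222),(162,268),(342,221),(338,267)],list(range(7)),(-138,0,0))
print((inv(S,ray(d,[(248,94),(248,196)],.012)[:,:2])*1e3).round(1).tolist())
p,q=goS(S,-44,-0.4,.024);move_l(p,.06,q)
s=state();print(s["time"],(inv(S,s["ee_pos"][:2])*1e3).round(1),s["ee_pos"][2],s["ft_force"].round(2))
d=get_image("wrist");cv2.imwrite("pics/w6.png",d["frame"]);np.savez("w6.npz",**d)
```

```text
res [[-0.0, 0.0], [0.1, 0.2], [0.2, 0.4], [-0.4, -0.3], [-0.3, -0.2], [0.2, -0.1], [0.4, 0.0]]
frame in station mm,deg [-130.87   -0.89    0.39]
[[-50.1, 0.0], [-99.6, 0.1]]
11.1 [[-44.   -0.4]] 0.02407573948948078 [-0.29  0.1  -0.05]
```

View pics/w6.png

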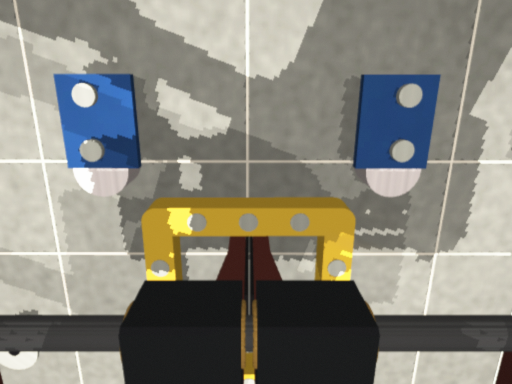

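Run:
```python
from bench import *
from h import *
d=dict(np.load("w6.npz"));S=np.load("S2.npz")["S"]
fframe(d,S,[(198,223),(249,222),(300,222),(160,268),(337,268)],[0,1,2,3,5],(-70,0,0))
print((inv(S,ray(d,[(140,167),(354,167),(135,74),(361,74)],.035)[:,:2])*1e3).round(1).tolist())
im=cv2.resize(d["frame"][60:290,40:450],None,fx=1.95,fy=1.95,interpolation=cv2.INTER_CUBIC);cv2.imwrite("pics/w6c.png",im)
```

```text
res [[-0.2, 0.3], [-0.1, -0.1], [-0.1, -0.1], [0.1, -0.1], [0.2, 0.0]]
frame in station mm,deg [-7.308e+01 -7.700e-01  7.000e-02]
[[2.9, 45.1], [2.9, -45.1], [40.1, 43.7], [40.1, -44.4]]
```

View pics/w6c.png

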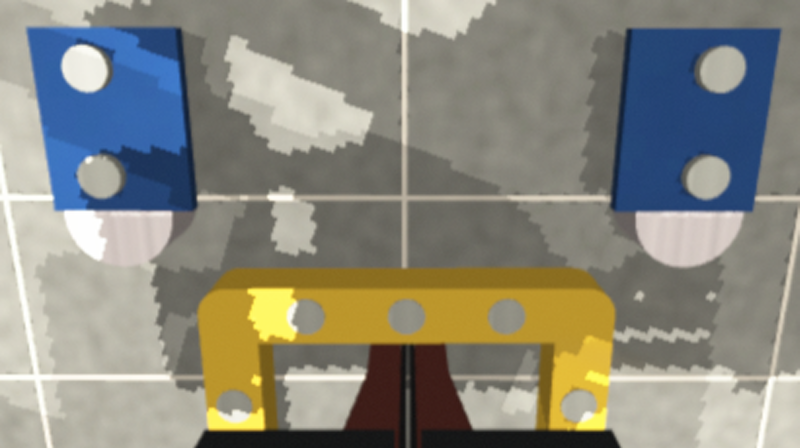

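Run:
```python
from bench import *
from h import *
S=np.load("S2.npz")["S"]
ux=tf([0,0,S[2]],[[1,0]])[0]
for x in (-25,-10,5,20,35,50,65,80,90,95):
    p,q=goS(S,x,-0.2,.024);move_l(p,.06,q)
    s=state();f=s["ft_force"];print(round(s["time"],2),(inv(S,s["ee_pos"][:2])*1e3).round(1)[0],"fx %.2f fy %.2f fz %.2f"%(f[:2]@ux,f[1]*-ux[0]*-1 if 0 else f[0]*-ux[1]+f[1]*ux[0],f[2]))
    if np.linalg.norm(f)>12: print("STOP");break
d=get_image("wrist");cv2.imwrite("pics/w7.png",d["frame"]);np.savez("w7.npz",**d)
```

```text
11.62 [-24.2  -0.2] fx -0.57 fy -0.22 fz -0.67
12.02 [-9.3 -0.2] fx -0.59 fy -0.43 fz 0.27
12.42 [ 5.7 -0.2] fx 1.12 fy 0.59 fz -0.04
12.82 [20.7 -0.2] fx -0.67 fy 0.43 fz -0.16
13.22 [35.7 -0.2] fx 0.89 fy 0.25 fz -0.13
13.62 [50.7 -0.2] fx 0.20 fy -0.01 fz -0.47
14.02 [65.7 -0.2] fx 0.16 fy 0.07 fz -0.56
14.42 [80.7 -0.2] fx 0.19 fy -0.38 fz 0.19
14.73 [90.6 -0.2] fx -0.12 fy 0.70 fz 0.34
14.98 [95.4 -0.2] fx -0.32 fy -0.25 fz -0.54
```

View pics/w7.png

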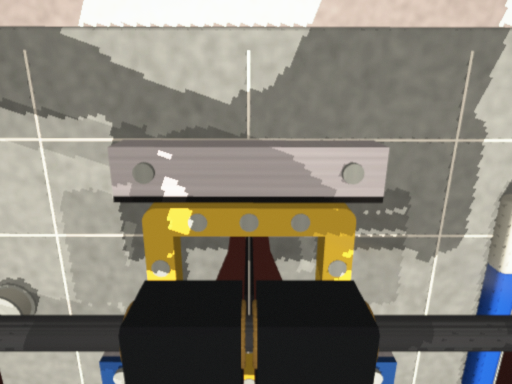

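Run:
```python
from bench import *
from h import *
S=np.load("S2.npz")["S"]
ux=tf([0,0,S[2]],[[1,0]])[0];x=96
while x<105:
    p,q=goS(S,x,-0.2,.024);move_l(p,.02,q);hold(.1)
    s=state();f=s["ft_force"];fx=f[:2]@ux;print(round(s["time"],2),x,(inv(S,s["ee_pos"][:2])*1e3).round(2)[0],"fx %.2f"%fx,f.round(1))
    if abs(fx)>10: print("contact");break
    x+=.5
d=get_image("wrist");cv2.imwrite("pics/w8.png",d["frame"]);np.savez("w8.npz",**d)
```

```text
15.38 96 [95.92 -0.19] fx -1.03 [ 1.  -0.7  0. ]
15.73 96.5 [96.3  -0.17] fx -2.49 [ 1.5 -2.1 -0.7]
16.08 97.0 [96.98 -0.18] fx -2.24 [ 0.6 -2.2 -0. ]
16.43 97.5 [97.58 -0.19] fx -1.91 [ 1.5 -1.5 -0.1]
16.78 98.0 [98.06 -0.21] fx -2.29 [ 0.7 -2.2  0.2]
17.13 98.5 [98.56 -0.19] fx -2.17 [ 0.9 -2.  -0.8]
17.48 99.0 [99.04 -0.23] fx -1.69 [ 0.9 -1.5 -0.6]
17.83 99.5 [99.55 -0.19] fx -2.36 [ 0.7 -2.3 -0.2]
18.18 100.0 [99.81 -0.17] fx -2.85 [ 0.3 -2.9 -1. ]
18.53 100.5 [99.83 -0.18] fx -5.12 [ 1.4 -4.9 -0.7]
18.88 101.0 [99.87 -0.15] fx -6.55 [ 2.2 -6.2 -0.9]
19.23 101.5 [99.86 -0.18] fx -8.21 [ 3.4 -7.5 -1.1]
19.58 102.0 [99.89 -0.17] fx -9.91 [ 4.4 -9.  -0.7]
19.93 102.5 [99.92 -0.16] fx -11.09 [  3.4 -10.6  -2.2]
contact
```

View pics/w8.png

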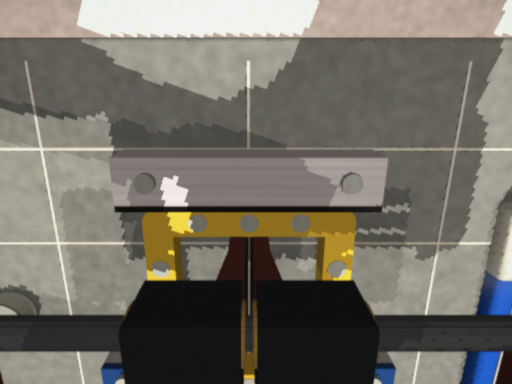

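Run:
```python
from bench import *
from h import *
S=np.load("S2.npz")["S"]
p,q=goS(S,80,-0.2,.024);move_l(p,.04,q)
p,q=goS(S,80,-0.2,.15);move_l(p,.12,q)
p,q=goS(S,25,-0.2,.17);move_l(p,.15,q)
s=state();print(s["time"],s["ft_force"])
d=get_image("wrist");cv2.imwrite("pics/w9.png",d["frame"]);np.savez("w9.npz",**d)
```

```text
22.4333 [ 0.06458355  0.29650877 -0.02217555]
```

View pics/w9.png

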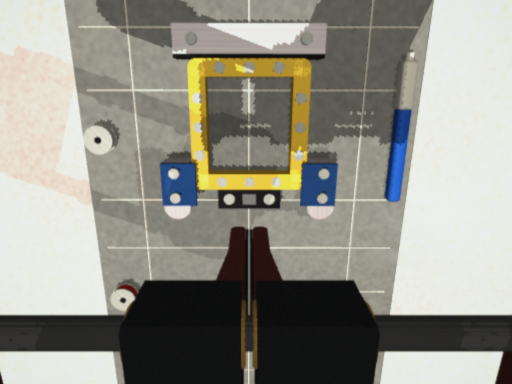

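Run:
```python
from bench import *
from h import *
d=dict(np.load("w9.npz"));S=np.load("S2.npz")["S"]
im=cv2.resize(d["frame"][10:220,150:350],None,fx=2.8,fy=2.8,interpolation=cv2.INTER_CUBIC);cv2.imwrite("pics/w9c.png",im)
fframe(d,S,[(219,68),(249,68),(279,68),(196,98),(197,128),(302,99),(301,128)],list(range(7)),(70,0,0))
movej([-1.391, 0.091, 1.231, 0, 1.82, -0.057])
print(state()["time"])
d=get_image("top");cv2.imwrite("pics/t9.png",cv2.resize(d["frame"][100:255,172:365],None,fx=4,fy=4,interpolation=cv2.INTER_CUBIC));
a=dict(np.load("top0.npz"))["frame"];print("full saved");cv2.imwrite("pics/t9f.png",cv2.absdiff(a,d["frame"]))
```

```text
res [[0.4, 0.3], [0.0, 0.1], [-0.3, -0.1], [0.7, -0.2], [0.7, 0.4], [-0.7, -0.1], [-0.9, -0.5]]
frame in station mm,deg [69.33 -0.26 -0.19]
25.125
full saved
```

View pics/w9c.png

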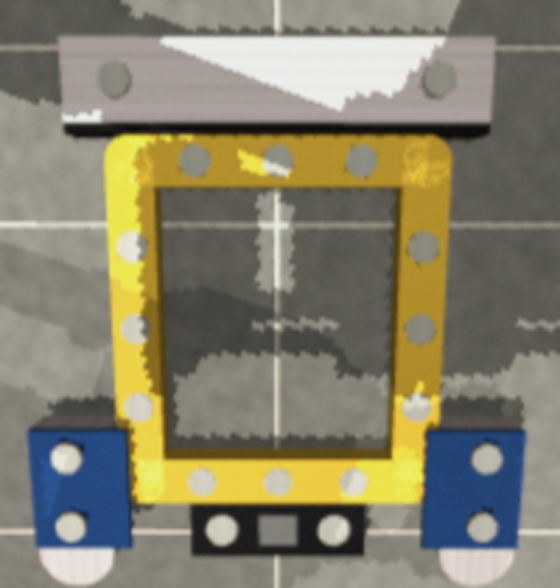

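View pics/t9.png

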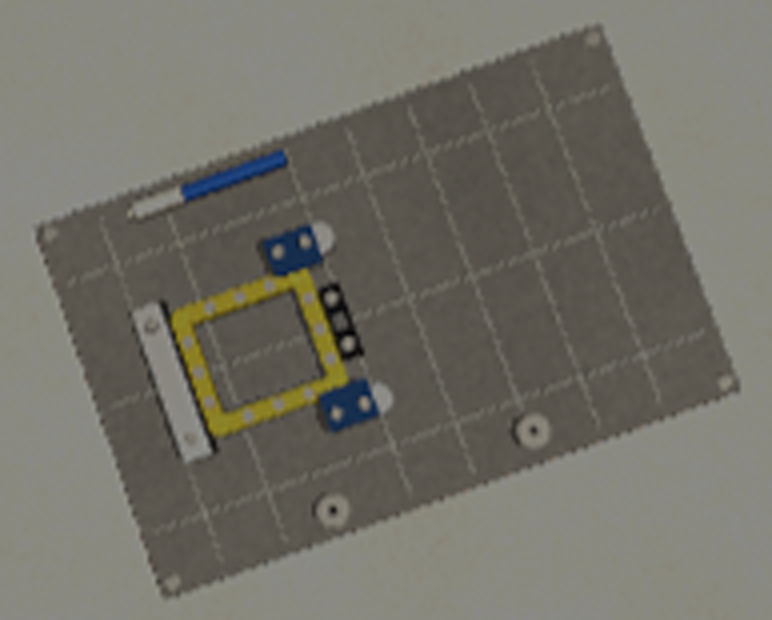

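View pics/t9f.png

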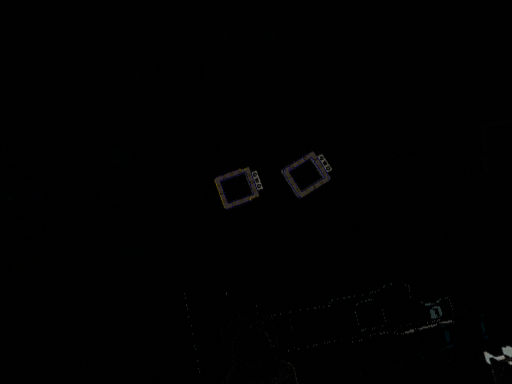

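```bash
python3 -c "
from bench import *
job_done();print(state()['time'])"
```

```text
the job is handed in; nothing more can be done
the job is handed in; nothing more can be done
```

The frame is home against the back stop, and I handed the job in after about 25 s of the 54 s allowed.

**What I did:** I put the closed fingertips inside the frame's window, about 4 mm above the board. I pushed its -y side bar to straighten and centre it: from 12° turned and 35 mm off-line to about 0.1° and 0.8 mm, measured just before the gap. Then I pushed on the inside of the front bar, through the gap and under the lips to the stop. The frame was never gripped or lifted.

**Last checks:**
- **Contact with the stop:** the push took about 2 N until the fingers stopped at station x about +99.9 mm. I kept pressing and it stayed there as the force rose to 11 N, so the frame was hard against the stop.
- **Position after backing off:** the wrist camera put the frame at x 69.3 mm, y -0.3 mm and -0.2° (home is 70, 0, 0). The 0.7 mm shortfall in x is within the 2 mm calibration error. An enlarged view shows no board between the frame and the stop.
- **Other objects:** comparing top pictures from before and after shows only the frame and the arm with its shadow changed. The bobbins, pen and table items show no change.

**Disagreement along the way:** my first station fit, from the board corners, was about 1.3 mm off in y compared with the grid lines and guide blocks. I corrected it before pushing.

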